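# Hang a rinsed brush cup on the draining rack

### The job

Hang the rinsed brush cup that stands on the table upside down on the empty arm of the draining rack, like the other two, so that it can dry. It cannot be turned right over in one grip, so lay it on its side on the table, let go, and take it again nearer its foot; then slide it mouth first along the slanted arm until the arm's end meets the bottom inside, and let go. Leave the other two cups hanging where they are.

Things in the scene. Friction and masses are not known exactly. Their poses are not given: they have to be found in the camera images.
- cup: The cup to hang: square white stoneware, 54 x 54 mm outside, 100 mm high, walls and bottom 6 mm thick (inside 42 x 42 mm, 94 mm deep), 0.15 to 0.31 kg. Origin: centre of its underside; own z runs from foot to mouth, x and y are square to its flat sides. It starts upright, mouth up, on the table in front of the rack, turned at any angle.
- cup_floor (a point): Centre of the inner bottom of the cup to hang (6 mm from its origin along its z).
- cup_mouth (a point): Centre of the mouth of the cup to hang, level with the rim (100 mm from its origin along its z).
- cup_left: Bystander: a cup of the same shape and size that hangs loose, foot up, on rack_arm_a and must stay there; origin and axes as for cup, its z points down along the arm.
- cup_right: Bystander: a cup of the same shape and size that hangs loose, foot up, on rack_arm_c and must stay there; origin and axes as for cup.
- rack_arm_a: Round wooden arm of the draining rack, 24 mm in diameter, 100 mm long, domed end, fixed. Origin: middle of its root in the board's face; own z runs along the arm to its free end, 45 degrees up towards the robot; own y level along the rack, to the left. cup_left hangs on it.
- rack_arm_b: Round wooden arm of the draining rack, 24 mm in diameter, 100 mm long, domed end, fixed. Origin: middle of its root in the board's face; own z runs along the arm to its free end, 45 degrees up towards the robot; own y level along the rack, to the left. The empty one. A cup is home with its inner bottom against the arm's end, its rim then about 6 mm from the board.
- rack_arm_c: Round wooden arm of the draining rack, 24 mm in diameter, 100 mm long, domed end, fixed. Origin: middle of its root in the board's face; own z runs along the arm to its free end, 45 degrees up towards the robot; own y level along the rack, to the left. cup_right hangs on it.
- rack_arm_b_tip (a point): The free end of the empty arm, on its axis, 100 mm from its root.
- rack: Wooden draining rack, fixed: a board 335 mm wide leaning back at 45 degrees, top 170 mm high, three equal arms square to it at y = 105, 0 and -105 mm (which arm is where varies), roots 100 mm up. Origin on the table below the arm roots; x points away from the robot, y along the rack. Drip tray and cheeks, 18 mm high, reach 145 mm out in front of the origin; the table before them is clear.
There are look-alikes about, which are no part of the job. What is shaped like the cup but black is not meant.

How it is judged:
By the outcome, as a careful person would: the job done as asked, in the order asked, and still so for the second after the job is handed in, with the robot touching nothing.
It also fails if it takes over 64 s, if anything falls off the work surface, if the arm or the gripper's body presses on something with over 40 N, if the wrist force passes 120 N, or if a joint passes its speed limit or range.

### The arm

A 6-joint arm with a two-finger parallel gripper is mounted at the origin on a cart in front of the work surface, level with it; the furniture and walls round the work are solid. World frame = base frame: x ahead of the robot, y to its left, z up, the work surface at z = 0. Lengths are in mm, angles in degrees, forces in N, time in s.
With the tool pointing down it reaches from about 325 to 850 mm from the base axis. Payload 4.4 kg.
Tool frame: the origin (TCP) lies between the finger pads; the fingertips stand 14 mm ahead of it and the grasp point (between the pads) lies 5 mm behind it; z points along the fingers, y is the line along which they close (so a half turn about z gives the same grasp; the last joint's range is limited). The gripper opens to 94 mm and grips with 3 to 60 N. Pads are 16 mm wide; open, the fingers measure 119 mm over their backs; the gripper's body (75 mm by 177 mm) begins 78 mm behind the grasp point.
Start: joints at [-81.274, 11.837, 88.321, -0, 79.842, -8.623], TCP at [171.449, -548.846, 219.447] pointing down, gripper open.
Joint ranges: [-156.59, 156.59], [-49.26, 127.26], [12.9, 141.05], [-63.56, 243.56], [4.71, 150.69], [-161.64, 161.64]. Speed limits (degrees/s): [159.86, 159.86, 180, 180, 180, 180].

### API

Orientations are given as [roll, pitch, yaw] about the fixed x, y, z axes, in that order (R = Rz(yaw) Ry(pitch) Rx(roll)).
In Python, from workcell import observe, grab_frame, calibration, close_job, boxes_of gives the robot as it stands.
- The arm moves only by the tool jog_arm, never from a script. Its arguments are lists of equal length, an entry for each row: "delta_pos": the shift along the tool's x, y, z in units of 80 cm (1.0 is 80 cm), a list of three; "delta_rot": the turn, a rotation vector about the tool's x, y, z in units of 180 degrees (1.0 is 180 degrees), a list of three; "hand": the opening, from 0 (shut) to 1 (fully open). In form: {"delta_pos": [[dx, dy, dz], ...], "delta_rot": [[wx, wy, wz], ...], "hand": [hand, ...]}. A call has 1 to 10 rows; each row is the pose to reach, as a shift and turn from the pose commanded when the call began, along the tool's axes at that moment, turning the shorter way round; what a row does not reach only later rows make up. A row lasts 1/10 s, in which the tool goes at most 50 mm and 8.59 degrees, less where a joint would pass 70% of its speed; a pose out of reach is approached as far as the arm can. A call with a number of a shift or a turn outside -1 to 1 is refused whole. A call with a gripper value outside its range is refused whole. The fingers move at their own pace and stop on an object; the grip force is fixed at half the most. Time passes only in rows, so rows that repeat a pose let the fingers close. It gives the time, the measured TCP pose, the force, the opening and the grip force at its end, in the units of the state.
- observe(): the state, without advancing time (a new reading comes with each control period).
- grab_frame(name): name is "scene" or "top"; returns the picture (480x640x3 uint8, red, green, blue); there is no depth.
- calibration(name): a dict with "vertical_fov" (degrees; the focal length in pixels is half the picture's height over the tangent of half this angle, whatever the lens; pixels are square), "cx", "cy" (the principal point, pixels), "cam_to_world" (4x4, takes a point from camera to world coordinates). Camera axes: x right, y down, z forward; pixel columns grow to the right and rows downward; lengths in mm; the calibration is good to about 2 mm. A picture is of the moment at which its call begins. calibration takes no time and is no camera call.
- close_job(): hands the job in; it is judged then, once.
Trained networks look in the newest picture that a camera, given by its name, has taken for a name from the list of things; names that differ only in an ending like _2 or _b are one class to them, and where a whole thing is asked for, a point or a joint stands for the part that bears it (a point fixed in the world has none). Each returns a list of dicts, best first, with "p" (0 to 1); they miss things now and then, are a little off and sometimes report something else, mostly with a low value. They report only what shows in the picture. A call takes as long as a camera call. They do not tell look-alikes from the thing itself.
- boxes_of(label, camera): "location" ([column, row] in pixels, amid what is visible of it).
The state is a dict: "clock": time; "joint_positions": joint angles; "qd": joint speeds; "tau": joint torques, N m; "tool_pos": TCP position; "tcp_rot": TCP orientation; "contact_force": force on the tool from outside, world axes, zero at the start; "ft_torque": the same for the moment, N m; "gripper_width": finger opening in mm; "finger_force": force on a finger pad.
Only numpy, scipy, OpenCV 4.12 (cv2) and the standard library are available. Lean on these libraries where they do the work, as an engineer would, in place of code of your own. Each camera call takes 0.05 s, during which the arm holds its last target. There are 200 camera calls.

## Working session

There is one attempt and no reset: what is moved stays moved. The work goes in short steps, Python scripts to look and compute and a tool call to move; the robot and the scene stay as the last step left them, time stands still between calls to the robot, and variables do not carry over. Pictures are saved under pics/ and viewed, at most 10 in all, crops included, and the job is handed in when it is done.

Besides the shell and the picture viewer there is one more tool, called after "Emit:" as a command line: name --argument value ..., lists and objects as JSON in quotes. jog_arm: Moves the arm, as the interface text tells. Shifts and turns lie within -1 to 1; 1 stands for 80 cm of shift or 180 degrees of turn. Its arguments: {"type":"object","properties":{"delta_pos":{"type":"array","items":{"type":"array","items":{"type":"number","minimum":-1,"maximum":1}}},"delta_rot":{"type":"array","items":{"type":"array","items":{"type":"number","minimum":-1,"maximum":1}}},"hand":{"type":"array","items":{"type":"number"}}},"required":["delta_pos","delta_rot","hand"]}

```bash
ls; mkdir -p pics
python3 - <<'E'
from workcell import *
import cv2
for n in("scene","top"):
    f=grab_frame(n); cv2.imwrite(f"pics/{n}0.png",f[...,::-1]); print(n,calibration(n))
    for l in("cup","rack_arm_b","rack"): print(l,[(d["location"],round(d["p"],2)) for d in boxes_of(l,n)])
print(observe())
E
```

```text
pics
scene {'vertical_fov': 57.62928862809017, 'cx': 317.5760863555227, 'cy': 237.28495133355892, 'cam_to_world': array([[ 8.88816476e-01, -2.02402924e-01,  4.11142711e-01,
         2.46519962e+02],
       [-4.58167988e-01, -4.10784736e-01,  7.88249957e-01,
        -7.17146196e+02],
       [ 9.34705373e-03, -8.88981978e-01, -4.57846782e-01,
         5.13993753e+02],
       [ 0.00000000e+00,  0.00000000e+00,  0.00000000e+00,
         1.00000000e+00]])}
cup [([286.7, 316.0], 0.78), ([233.3, 253.4], 0.65)]
rack_arm_b [([333.3, 204.7], 0.56)]
rack [([348.3, 227.5], 0.68)]
top {'vertical_fov': 43.890222344660984, 'cx': 318.74344009444184, 'cy': 237.54599806466507, 'cam_to_world': array([[ 5.32798547e-02, -9.73312443e-01,  2.23213228e-01,
         4.10156497e+02],
       [-9.98577757e-01, -5.14998740e-02,  1.37922364e-02,
        -5.99477726e+01],
       [-1.92870222e-03, -2.23630613e-01, -9.74672062e-01,
         1.09852463e+03],
       [ 0.00000000e+00,  0.00000000e+00,  0.00000000e+00,
         1.00000000e+00]])}
cup [([375.6, 332.5], 0.84), ([228.9, 339.2], 0.73)]
rack_arm_b [([277.9, 201.0], 0.73)]
rack [([321.5, 213.7], 0.68)]
{'clock': 0.4, 'joint_positions': array([-8.12744388e+01,  1.18441747e+01,  8.83343925e+01, -1.14799284e-03,
        7.98433276e+01, -8.62383442e+00]), 'qd': array([-0.07660139, -0.10012844, -0.16150674,  0.04438711,  0.00711534,
        0.00978984]), 'tau': array([ 5.09670190e-04, -3.70366681e+01, -2.81261802e+01,  6.97961776e-02,
        3.03793314e-02, -7.59314344e-05]), 'tool_pos': array([ 171.41900293, -548.71806779,  219.2711853 ]), 'tcp_rot': array([-1.79978183e+02, -2.16589584e-03,  1.73495978e+01]), 'contact_force': array([-0.10583537, -0.26271249,  0.91278155]), 'ft_torque': array([-0.02214666, -0.01063011, -0.01606356]), 'finger_force': 0.0, 'gripper_width': 94.3497272404128}
```

View pics/scene0.png

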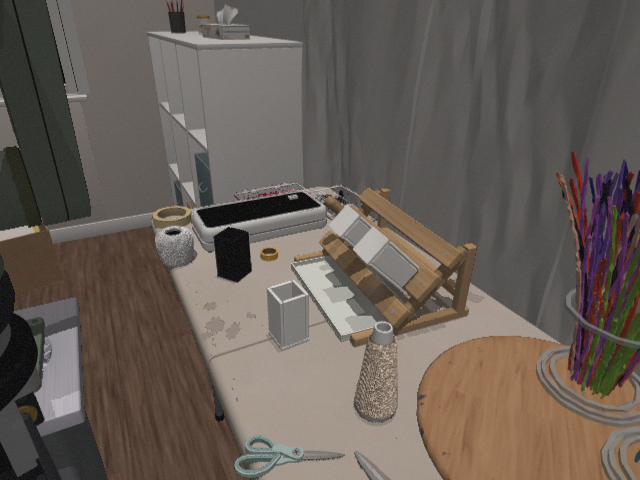

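View pics/top0.png

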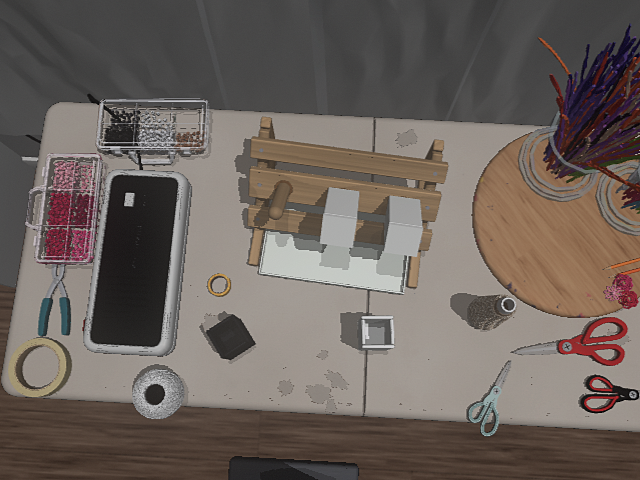

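In the top picture: the white upright cup is at (377,332). Look-alikes are the black cup at (229,338), which is excluded by colour, the hanging cups at (340,218) and (403,225), and the vase-like cone at (495,312). The empty arm is the leftmost, with its tip near (275,215). I choose the white one and check it in a crop.

Run:
```python
import cv2,numpy as np
t=cv2.imread("pics/top0.png");s=cv2.imread("pics/scene0.png")
r=lambda im,x,y,w,h,k:cv2.resize(im[y:y+h,x:x+w],None,fx=k,fy=k,interpolation=cv2.INTER_CUBIC)
A=r(t,240,110,215,190,3) # 645x570
cv2.imwrite("pics/c1.png",A)
B=np.hstack([r(t,340,300,66,66,6),r(s,255,270,66,82,6)[:396]]);cv2.imwrite("pics/c2.png",B)
```

```text
(no output)
```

View pics/c1.png

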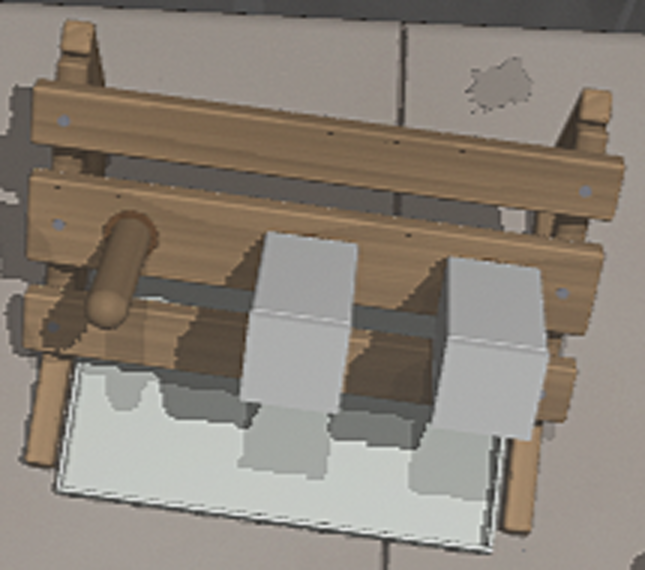

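View pics/c2.png

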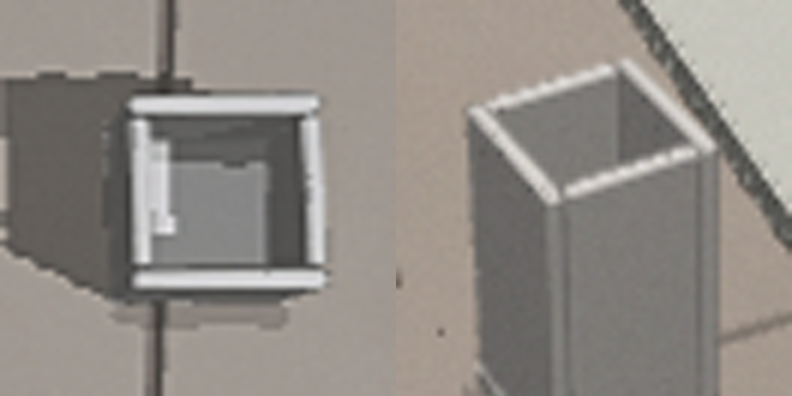

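The crop confirms a white, empty cup. Its rim corners in the top view are (361.7,316.2), (393.2,316.2), (394.2,347.5) and (361.7,347.8). The empty arm's dome centre is at about (275.8,212) and its root at about (283.3,188).

```bash
python3 - <<'E'
import cv2
s=cv2.imread("pics/scene0.png")
cv2.imwrite("pics/c3.png",cv2.resize(s[180:350,285:485],None,fx=3.5,fy=3.5,interpolation=cv2.INTER_CUBIC))
E
cat > h.py <<'E'
import numpy as np
from workcell import calibration
from scipy.spatial.transform import Rotation as R
C={n:calibration(n) for n in("scene","top")}
def proj(n,P):
    c=C[n];T=np.linalg.inv(c["cam_to_world"]);p=np.atleast_2d(P)@T[:3,:3].T+T[:3,3]
    f=240/np.tan(np.radians(c["vertical_fov"]/2))
    return p[:,:2]/p[:,2:]*f+[c["cx"],c["cy"]]
def at_z(n,uv,z):
    c=C[n];M=c["cam_to_world"];f=240/np.tan(np.radians(c["vertical_fov"]/2))
    d=M[:3,:3]@[(uv[0]-c["cx"])/f,(uv[1]-c["cy"])/f,1];o=M[:3,3]
    return o+d*(z-o[2])/d[2]
E
python3 - <<'E'
from h import *
for p in[(361.7,316.2),(393.2,316.2),(394.2,347.5),(361.7,347.8)]: print(at_z("top",p,100).round(1))
for p,z in[((283.3,188.3),100),((275.8,212),162)]: print(at_z("top",p,z).round(1))
E
```

```text
[ 508.1 -124.6  100. ]
[ 510.9 -177.1  100. ]
[ 459.6 -180.   100. ]
[ 456.2 -126.5  100. ]
[724.  21. 100.]
[663.6  25.5 162. ]
```

View pics/c3.png

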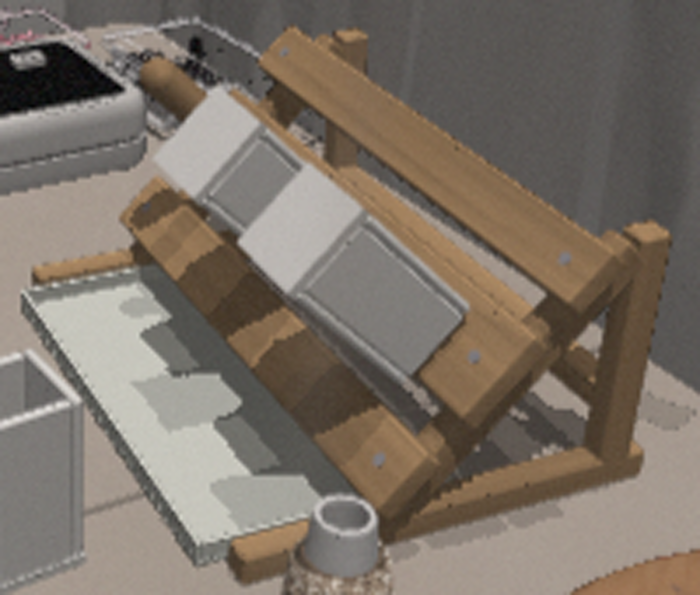

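The crop shows the rack from the side: empty-arm dome at about (330,202), board corners at about (362,196) and (461,266), and the other two cups on the two right arms.

Run:
```python
from h import *
from scipy.optimize import least_squares
g=lambda x,y:(240+x/3,110+y/3)
s=lambda x,y:(285+x/3.5,180+y/3.5)
for p,z in[(g(34,87),170),(g(622,160),170),(g(55,492),18),(g(490,552),18)]: print(at_z("top",p,z).round(1))
# rack frame obs: (cam, pixel, rack pt)
r=.7071
def obs(arm):
    return [("top",g(130,234),[0,arm,100],1),("top",g(107.5,306),[-88*r,arm,100+88*r],1),
    ("scene",s(158,77),[-88*r,arm,100+88*r],1),
    ("top",g(34,87),[70,167.5,170],.5),("top",g(622,160),[70,-167.5,170],.5),
    ("scene",s(262,63),[70-28,167.5,170-28],.0)]
def res(v,O):
    T=R.from_euler("z",v[2],degrees=True)
    return np.concatenate([w*(proj(c,T.apply(P)+[v[0],v[1],0])[0]-p) for c,p,P,w in O])
O=obs(105); q=least_squares(res,[720,-85,-5],args=(O,)); print(q.x.round(2),q.fun.reshape(-1,2).round(1).tolist())
T=R.from_euler("z",q.x[2],degrees=True); o=np.r_[q.x[:2],0]
f=lambda P:T.apply(P)+o
print("root",f([0,105,100]),"tip",f([-70.7,105,170.7]))
# predicted hanging cup foot corners
for a in(0,-105):
    ax=np.array([-r,0,r]);u=np.array([r,0,r])
    for sx in(-27,27):
        for sy in(27,-27): 
            P=np.array([0,a,100])+ax*106+u*(sx-9)+np.array([0,sy,0]); t=proj("top",f(P))[0];c=proj("scene",f(P))[0]
            print(a,sx,sy,((t-[240,110])*3).round(),((c-[285,180])*3.5).round())
for P in([-145,150,18],[-145,-150,18],[70,167.5,170],[70,-167.5,170]):print(P,((proj("top",f(P))[0]-[240,110])*3).round(),((proj("scene",f(P))[0]-[285,180])*3.5).round())
```

```text
[784.8  74.1 170. ]
[ 759.1 -251.5  170. ]
[583.2  62.4  18. ]
[ 560.4 -204.1   18. ]
[712.35 -84.36  -5.84] [[0.4, 0.9], [-0.7, 1.4], [-0.9, -1.2], [0.0, -4.0], [2.0, -1.6], [0.0, -0.0]]
root [723.0405644   20.09239136 100.        ] tip [652.70810106  27.29201638 170.7       ]
0 -27 27 [236. 405.] [145. 154.]
0 -27 -27 [335. 420.] [185. 196.]
0 27 27 [247. 319.] [211.  81.]
0 27 -27 [349. 335.] [254. 119.]
-105 -27 27 [428. 434.] [226. 239.]
-105 -27 -27 [527. 449.] [275. 291.]
-105 27 27 [445. 349.] [299. 159.]
-105 27 -27 [547. 365.] [353. 206.]
[-145, 150, 18] [ 27. 490.] [  6. 270.]
[-145, -150, 18] [514. 566.] [194. 557.]
[70, 167.5, 170] [34. 63.] [303.   2.]
[70, -167.5, 170] [634. 151.] [629. 226.]
```

```bash
cat >> h.py <<'E'
import json,os
def frame(psi,b):
    """tool heading psi, forward tilt b from straight down (deg)"""
    p,b=np.radians([psi,b]);f=np.array([np.cos(p),np.sin(p),0]);z=np.sin(b)*f-np.cos(b)*np.array([0,0,1.])
    y=np.array([np.sin(p),-np.cos(p),0]);return np.c_[np.cross(y,z),y,z]
def log(o):
    with open("log.jsonl","a") as f:f.write(json.dumps([list(o["joint_positions"]),list(o["tool_pos"]),list(o["tcp_rot"])])+"\n")
def go(pos,psi,b,frm=None):
    """deltas from frm=(pos,R) (default measured) to the grasp point at pos"""
    from workcell import observe
    o=observe();log(o)
    p0,R0=frm or (o["tool_pos"],R.from_euler("xyz",o["tcp_rot"],degrees=True).as_matrix())
    Rt=frame(psi,b);pt=np.array(pos)+5*Rt[:,2]
    print("dpos",(R0.T@(pt-p0)/800).round(4).tolist(),"drot",(R.from_matrix(R0.T@Rt).as_rotvec()/np.pi).round(4).tolist(), "rows",round(max(np.linalg.norm(pt-p0)/50,np.degrees(R.from_matrix(R0.T@Rt).magnitude())/8.59),1))
    return pt,Rt
E
python3 - <<'E'
from h import *
f=go([470,-150,330],3,0)
go([470,-150,330],3,30,f)
f=go([470,-150,330],3,30,f)
go([600,-150,330],3,-40,f)
E
```

```text
dpos [0.5049, -0.3645, -0.132] drot [-0.0001, 0.0, 0.0797] rows 10.2
dpos [0.0031, 0.0, -0.0008] drot [0.0, 0.1667, 0.0] rows 3.5
dpos [0.0031, 0.0, -0.0008] drot [0.0, 0.1667, 0.0] rows 3.5
dpos [0.1347, 0.0085, 0.077] drot [0.0, -0.3889, -0.0] rows 8.1
```

Emit:
jog_arm --delta_pos '[[0.505,-0.3645,-0.132],[0.505,-0.3645,-0.132],[0.505,-0.3645,-0.132],[0.505,-0.3645,-0.132],[0.505,-0.3645,-0.132],[0.505,-0.3645,-0.132],[0.505,-0.3645,-0.132],[0.505,-0.3645,-0.132],[0.505,-0.3645,-0.132],[0.505,-0.3645,-0.132]]' --delta_rot '[[0,0,0.08],[0,0,0.08],[0,0,0.08],[0,0,0.08],[0,0,0.08],[0,0,0.08],[0,0,0.08],[0,0,0.08],[0,0,0.08],[0,0,0.08]]' --hand '[1,1,1,1,1,1,1,1,1,1]'

```text
clock: 1.4
tool_pos: [465.6, -155.5, 323.9]
tcp_rot: [180.0, -0.1, 2.9]
contact_force: [0.6, -1.1, -0.2]
gripper_width: 93.7
finger_force: 0.0
```

Run:
```python
from h import *
f=go([470,-150,330],3,30)
from workcell import observe; print(observe()["joint_positions"].round(1),observe()["tool_pos"].round(1))
```

```text
dpos [0.009, -0.0066, -0.0022] drot [0.0003, 0.1664, -0.0002] rows 3.5
[-28.6  -2.3  91.3  -0.   90.9  58.5] [ 465.6 -155.5  323.9]
```

Emit:
jog_arm --delta_pos '[[0.008,0,-0.002],[0.008,0,-0.002],[0.008,0,-0.002],[0.008,0,-0.002],[0.008,0,-0.002]]' --delta_rot '[[0,0.167,0],[0,0.167,0],[0,0.167,0],[0,0.167,0],[0,0.167,0]]' --hand '[1,1,1,1,1]'

```text
clock: 1.9
tool_pos: [469.0, -156.6, 323.1]
tcp_rot: [-179.9, -30.0, 2.8]
contact_force: [-0.5, -0.4, -0.5]
gripper_width: 94.1
finger_force: 0.0
```

Run:
```python
from h import *
f=go([550,-100,280],15,-20)
from workcell import observe; print(observe()["joint_positions"].round(1),observe()["tool_pos"].round(1),observe()["tcp_rot"].round(1))
```

```text
dpos [0.0589, -0.0651, 0.1031] drot [0.0057, -0.2766, -0.0696] rows 6.0
[-42.8 -20.9 111.6  22.5  68.9  40. ] [ 469.  -156.6  323.1] [-179.9  -30.     2.8]
```

Emit:
jog_arm --delta_pos '[[0.06,-0.065,0.1],[0.06,-0.065,0.1],[0.06,-0.065,0.1],[0.06,-0.065,0.1],[0.06,-0.065,0.1],[0.06,-0.065,0.1],[0.06,-0.065,0.1],[0.06,-0.065,0.1]]' --delta_rot '[[0,-0.28,-0.07],[0,-0.28,-0.07],[0,-0.28,-0.07],[0,-0.28,-0.07],[0,-0.28,-0.07],[0,-0.28,-0.07],[0,-0.28,-0.07],[0,-0.28,-0.07]]' --hand '[1,1,1,1,1,1,1,1]'

```text
clock: 2.7
tool_pos: [550.8, -100.4, 277.9]
tcp_rot: [178.9, 20.7, 14.8]
contact_force: [0.9, 0.2, 0.9]
gripper_width: 94.0
finger_force: 0.0
```

```bash
cat >> h.py <<'E'
from scipy.optimize import least_squares
def fk(q,p):
    ax,ay,h,l1,e,l2,d=p[:7];q=np.radians(q);Z=lambda a:R.from_euler("z",a);Y=lambda a:R.from_euler("y",a)
    A=Z(q[0]);P=A.apply([ax,ay,h]);A=A*Y(q[1]);P=P+A.apply([0,0,l1]);A=A*Y(q[2]);P=P+A.apply([e,0,l2])
    A=A*Z(q[3])*Y(q[4])*Z(q[5]+np.pi/2);return P+A.apply([0,0,d]),A
def fitp():
    D=[json.loads(l) for l in open("log.jsonl")]
    s=least_squares(lambda p:np.concatenate([fk(D_[0],p)[0]-D_[1] for D_ in D]),[0,86,300,350,0,400,180])
    return s,D
LO=np.array([-156.59,-49.26,12.9,-63.56,4.71,-161.64]);HI=np.array([156.59,127.26,141.05,243.56,150.69,161.64])
def ik(gp,psi,b,p,q0):
    Rt=frame(psi,b);pt=np.array(gp)+5*Rt[:,2]
    def r(q):
        P,A=fk(q,p);return np.r_[(P-pt)/5,np.degrees((R.from_matrix(Rt).inv()*A).as_rotvec())/2]
    s=least_squares(r,np.clip(q0,LO+.1,HI-.1),bounds=(LO,HI));return s.x,np.abs(s.fun).max()
E
python3 - <<'E'
from h import *
from workcell import observe
log(observe())
s,D=fitp();print(s.x.round(1),s.fun.reshape(-1,3).round(1).tolist())
for d in D: print((R.from_euler("xyz",d[2],degrees=True).inv()*fk(d[0],s.x)[1]).magnitude()*57, np.round(d[0],1))
np.save("p.npy",s.x)
# table edge, clutter
for n,px,z in[("cone",(495,310),50),("edge",(377,412),0),("edge",(200,400),0),("blackcup",(229,338),50),("yarn",(158,392),40),("ring",(219,284),0)]:print(n,at_z("top",px,z).round())
E
```

```text
[ -0.   86.2 282.7 455.   94.1 499.6 327.8] [[0.0, -0.0, 0.0], [0.0, -0.0, 0.0], [0.0, -0.0, 0.0], [0.0, -0.0, 0.0], [0.0, 0.0, 0.0], [-0.0, 0.0, -0.0], [0.0, 0.0, -0.0]]
5.019737577730081e-14 [-81.3  11.8  88.3  -0.   79.8  -8.6]
5.019737577730081e-14 [-81.3  11.8  88.3  -0.   79.8  -8.6]
5.019737577730081e-14 [-81.3  11.8  88.3  -0.   79.8  -8.6]
5.019737577730081e-14 [-81.3  11.8  88.3  -0.   79.8  -8.6]
3.3146538857864955e-14 [-28.6  -2.3  91.3  -0.   90.9  58.5]
2.4192543492081536e-14 [-42.8 -20.9 111.6  22.5  68.9  40. ]
2.0508087948307352e-14 [-13.1  21.3  71.9 -10.8 104.5  60.9]
cone [ 536. -361.   50.]
edge [ 350. -164.    0.]
edge [354. 151.   0.]
blackcup [463. 101.  50.]
yarn [366. 217.  40.]
ring [563. 136.   0.]
```

Run:
```python
from h import *
p=np.load("p.npy");q0=json.loads(open("log.jsonl").readlines()[-1])[0]
def run(name,wps):
    q=np.array(q0)
    for w in wps:
        q,e=ik(*w,p,q); print(name,np.round(w[0]).tolist(),w[1:],q.round(0).tolist(),round(e,2))
for Y in(-150,-60):
  print("Y",Y)
  run("lift",[([470,Y,200],0,0)]+[([470,Y,z],0,b) for z in(200,72) for b in(30,40,50,60)])
  run("lay",[([500,Y,160],0,b) for b in(0,-30,-40,-50)]+[([500,Y,27],0,b) for b in(-30,-40,-50,-60)])
  run("re",[([455,Y,150],0,0)]+[([455,Y,z],0,b) for z in(150,27) for b in(20,30,40,50)])
tip=np.array([652.7,27.3,170.7]);a=np.array([.7071*np.cos(np.radians(-4.6)),.7071*np.sin(np.radians(-4.6)),-.7071])
for b in(5,-10,-20): run("hang",[(tip-16*-a*0+a*s,-4.6,b) for s in(-120,-60,16)])
```

```text
Y -150
lift [470, -150, 200] (0, 0) [-28.0, 3.0, 101.0, -0.0, 76.0, 62.0] 0.0
lift [470, -150, 200] (0, 30) [-40.0, -15.0, 122.0, 25.0, 51.0, 37.0] 0.0
lift [470, -150, 200] (0, 40) [-46.0, -18.0, 129.0, 40.0, 46.0, 21.0] 0.0
lift [470, -150, 200] (0, 50) [-53.0, -20.0, 136.0, 58.0, 46.0, 1.0] 0.0
lift [470, -150, 200] (0, 60) [-59.0, -18.0, 141.0, 77.0, 50.0, -20.0] 0.06
lift [470, -150, 72] (0, 30) [-40.0, 0.0, 129.0, 37.0, 33.0, 22.0] 0.0
lift [470, -150, 72] (0, 40) [-46.0, 0.0, 135.0, 63.0, 31.0, -8.0] 0.0
lift [470, -150, 72] (0, 50) [-53.0, 4.0, 139.0, 89.0, 38.0, -39.0] 0.0
lift [470, -150, 72] (0, 60) [-60.0, 13.0, 141.0, 101.0, 50.0, -59.0] 0.75
lay [500, -150, 160] (0, 0) [-26.0, 9.0, 100.0, -0.0, 71.0, 64.0] 0.0
lay [500, -150, 160] (0, -30) [-20.0, 30.0, 78.0, -10.0, 101.0, 71.0] 0.0
lay [500, -150, 160] (0, -40) [-19.0, 36.0, 71.0, -13.0, 110.0, 71.0] 0.0
lay [500, -150, 160] (0, -50) [-18.0, 43.0, 65.0, -16.0, 119.0, 70.0] 0.0
lay [500, -150, 27] (0, -30) [-20.0, 39.0, 81.0, -10.0, 89.0, 73.0] 0.0
lay [500, -150, 27] (0, -40) [-19.0, 46.0, 73.0, -12.0, 99.0, 73.0] 0.0

[... 2635 characters left out ...]
g [568.0, 34.0, 256.0] (-4.6, 5) [-5.0, 6.0, 91.0, 0.0, 78.0, 89.0] 0.0
hang [610.0, 31.0, 213.0] (-4.6, 5) [-5.0, 13.0, 88.0, 0.0, 74.0, 89.0] 0.0
hang [664.0, 26.0, 159.0] (-4.6, 5) [-5.0, 22.0, 83.0, 0.0, 70.0, 89.0] 0.0
hang [568.0, 34.0, 256.0] (-4.6, -10) [-5.0, 17.0, 79.0, -0.0, 94.0, 89.0] 0.0
hang [610.0, 31.0, 213.0] (-4.6, -10) [-5.0, 24.0, 75.0, -0.0, 91.0, 89.0] 0.0
hang [664.0, 26.0, 159.0] (-4.6, -10) [-5.0, 32.0, 69.0, -0.0, 89.0, 89.0] 0.0
hang [568.0, 34.0, 256.0] (-4.6, -20) [-5.0, 24.0, 71.0, -0.0, 105.0, 89.0] 0.0
hang [610.0, 31.0, 213.0] (-4.6, -20) [-5.0, 31.0, 67.0, -0.0, 103.0, 89.0] 0.0
hang [664.0, 26.0, 159.0] (-4.6, -20) [-5.0, 40.0, 59.0, -0.0, 101.0, 90.0] 0.0
```

Run:
```python
from h import *
p=np.load("p.npy");q0=json.loads(open("log.jsonl").readlines()[-1])[0]
def run(name,wps):
    q=np.array(q0)
    for w in wps:
        q,e=ik(*w,p,q); 
        print(name,np.round(w[0]).tolist(),w[1:],q.round(0).tolist(),round(e,2))
def mid(a,b,n=6): return [tuple(np.array(a[0])+(np.array(b[0])-a[0])*t if i==0 else a[i]+(b[i]-a[i])*t for i in range(3)) for t in np.linspace(0,1,n)]
for psi in(-40,-60,-90):
  f=np.array([np.cos(np.radians(psi)),np.sin(np.radians(psi)),0])
  foot=np.array([430,-140,27.]) 
  run("ph1",[([484,-152,72],3,50)]+mid(([484,-152,150],3,50),(foot+[0,0,140],psi,50),3)+mid((foot+[0,0,140],psi,50),(foot+70*f+[0,0,80],psi,-40),5)+[(foot+70*f,psi,-40)])
  run("ph2",mid((foot+20*f+[0,0,130],psi,0),(foot+20*f+[0,0,130],psi,40),3)+[(foot+20*f,psi,b) for b in(20,30,40)])
```

```text
ph1 [484, -152, 72] (3, 50) [-52.0, 6.0, 137.0, 87.0, 39.0, -38.0] 0.0
ph1 [484.0, -152.0, 150.0] (np.float64(3.0), np.float64(50.0)) [-52.0, -9.0, 135.0, 68.0, 43.0, -14.0] 0.0
ph1 [457.0, -146.0, 158.0] (np.float64(-18.5), np.float64(50.0)) [-38.0, -20.0, 141.0, 50.0, 19.0, 28.0] 0.72
ph1 [430.0, -140.0, 167.0] (np.float64(-40.0), np.float64(50.0)) [-16.0, -20.0, 141.0, -57.0, 21.0, 161.0] 0.0
ph1 [430.0, -140.0, 167.0] (np.float64(-40.0), np.float64(50.0)) [-16.0, -20.0, 141.0, -57.0, 21.0, 161.0] 0.0
ph1 [443.0, -151.0, 152.0] (np.float64(-40.0), np.float64(27.5)) [-25.0, -12.0, 126.0, -11.0, 40.0, 112.0] 0.0
ph1 [457.0, -162.0, 137.0] (np.float64(-40.0), np.float64(5.0)) [-29.0, 3.0, 109.0, -1.0, 63.0, 101.0] 0.0
ph1 [470.0, -174.0, 122.0] (np.float64(-40.0), np.float64(-17.5)) [-32.0, 21.0, 92.0, 2.0, 85.0, 98.0] 0.0
ph1 [484.0, -185.0, 107.0] (np.float64(-40.0), np.float64(-40.0)) [-33.0, 39.0, 74.0, 5.0, 107.0, 96.0] 0.0
ph1 [484.0, -185.0, 27.0] (-40, -40) [-33.0, 45.0, 74.0, 4.0, 100.0, 96.0] 0.0
ph2 [445.0, -153.0, 157.0] (np.float64(-40.0), np.float64(0.0)) [-29.0, 3.0, 1
[... 2984 characters left out ...]
0.0)) [-52.0, 27.0, 93.0, 23.0, 93.0, 122.0] 0.0
ph1 [430.0, -210.0, 27.0] (-90, -40) [-52.0, 35.0, 94.0, 23.0, 86.0, 119.0] 0.0
ph2 [430.0, -160.0, 157.0] (np.float64(-90.0), np.float64(0.0)) [-31.0, 2.0, 108.0, 0.0, 70.0, 149.0] 0.0
ph2 [430.0, -160.0, 157.0] (np.float64(-90.0), np.float64(20.0)) [-22.0, -2.0, 113.0, -16.0, 62.0, 162.0] 2.0
ph2 [430.0, -160.0, 157.0] (np.float64(-90.0), np.float64(40.0)) [-18.0, -5.0, 117.0, -25.0, 56.0, 162.0] 7.61
ph2 [430.0, -160.0, 27.0] (-90, 20) [-24.0, 11.0, 118.0, -15.0, 45.0, 162.0] 3.53
ph2 [430.0, -160.0, 27.0] (-90, 30) [-23.0, 10.0, 120.0, -19.0, 42.0, 162.0] 6.96
ph2 [430.0, -160.0, 27.0] (-90, 40) [-23.0, 8.0, 122.0, -23.0, 39.0, 162.0] 10.5
```

Run:
```python
from h import *
p=np.load("p.npy");q0=json.loads(open("log.jsonl").readlines()[-1])[0]
def run(name,wps):
    q=np.array(q0)
    for w in wps:
        q,e=ik(*w,p,q); 
        print(name,np.round(w[0]).tolist(),w[1:],q.round(0).tolist(),round(e,2))
X=368
for Y in(-150,-185):
  run("ph1",[([484,-152,180],3,b) for b in (0,15,30,45,55)]+[([484,-152,62],3,b) for b in (50,55)]+[([484,-152,160],3,55)]+[([430,Y,160],3,b) for b in(55,40,20,0,-20,-35)]+[([X+62,Y,27],3,-35)])
  run("ph2",[([X+20,Y,150],3,b) for b in(0,20)]+[([X+20,Y,z],3,b) for z in (27,180) for b in(15,25,35)])
```

```text
ph1 [484, -152, 180] (3, 0) [-27.0, 6.0, 101.0, -0.0, 73.0, 60.0] 0.0
ph1 [484, -152, 180] (3, 15) [-33.0, -3.0, 111.0, 10.0, 60.0, 50.0] 0.0
ph1 [484, -152, 180] (3, 30) [-40.0, -10.0, 122.0, 27.0, 49.0, 32.0] 0.0
ph1 [484, -152, 180] (3, 45) [-49.0, -13.0, 131.0, 53.0, 44.0, 4.0] 0.0
ph1 [484, -152, 180] (3, 55) [-55.0, -12.0, 137.0, 72.0, 47.0, -17.0] 0.0
ph1 [484, -152, 62] (3, 50) [-52.0, 8.0, 137.0, 89.0, 39.0, -42.0] 0.0
ph1 [484, -152, 62] (3, 55) [-55.0, 12.0, 138.0, 97.0, 45.0, -53.0] 0.0
ph1 [484, -152, 160] (3, 55) [-55.0, -9.0, 138.0, 76.0, 46.0, -23.0] 0.0
ph1 [430, -150, 160] (3, 55) [-66.0, -15.0, 141.0, 67.0, 56.0, -21.0] 0.87
ph1 [430, -150, 160] (3, 40) [-54.0, -19.0, 135.0, 46.0, 49.0, 7.0] 0.0
ph1 [430, -150, 160] (3, 20) [-40.0, -11.0, 122.0, 16.0, 55.0, 39.0] 0.0
ph1 [430, -150, 160] (3, 0) [-30.0, 1.0, 108.0, 0.0, 71.0, 57.0] 0.0
ph1 [430, -150, 160] (3, -20) [-24.0, 15.0, 95.0, -9.0, 88.0, 65.0] 0.0
ph1 [430, -150, 160] (3, -35) [-21.0, 25.0, 86.0, -14.0, 101.0, 68.0] 0.0
ph1 [430, -150, 27] (3, -35) [-21.0, 36.0, 89.0, -13.0, 88.0, 71.0] 0.0
ph2 [388, -150, 
[... 1515 characters left out ...]
60] (3, -35) [-24.0, 26.0, 85.0, -15.0, 101.0, 65.0] 0.0
ph1 [430, -185, 27] (3, -35) [-24.0, 37.0, 87.0, -15.0, 88.0, 68.0] 0.0
ph2 [388, -185, 150] (3, 0) [-37.0, -2.0, 112.0, -0.0, 69.0, 50.0] 0.0
ph2 [388, -185, 150] (3, 20) [-49.0, -13.0, 125.0, 19.0, 57.0, 29.0] 0.0
ph2 [388, -185, 27] (3, 15) [-46.0, 4.0, 127.0, 17.0, 40.0, 29.0] 0.0
ph2 [388, -185, 27] (3, 25) [-53.0, 2.0, 133.0, 36.0, 36.0, 6.0] 0.0
ph2 [388, -185, 27] (3, 35) [-62.0, 3.0, 138.0, 57.0, 38.0, -21.0] 0.0
ph2 [388, -185, 180] (3, 15) [-46.0, -13.0, 120.0, 13.0, 64.0, 37.0] 0.0
ph2 [388, -185, 180] (3, 25) [-53.0, -18.0, 126.0, 24.0, 60.0, 24.0] 0.0
ph2 [388, -185, 180] (3, 35) [-62.0, -22.0, 132.0, 37.0, 59.0, 9.0] 0.0
```

Run:
```python
from h import *
go([455,-153.5,200],3,52)
```

```text
dpos [-0.0838, 0.0321, 0.1405] drot [-0.0138, 0.4017, 0.071] rows 8.6
```

Emit:
jog_arm --delta_pos '[[-0.084,0.032,0.14],[-0.084,0.032,0.14],[-0.084,0.032,0.14],[-0.084,0.032,0.14],[-0.084,0.032,0.14],[-0.084,0.032,0.14],[-0.084,0.032,0.14],[-0.084,0.032,0.14],[-0.084,0.032,0.14],[-0.084,0.032,0.14]]' --delta_rot '[[-0.014,0.402,0.071],[-0.014,0.402,0.071],[-0.014,0.402,0.071],[-0.014,0.402,0.071],[-0.014,0.402,0.071],[-0.014,0.402,0.071],[-0.014,0.402,0.071],[-0.014,0.402,0.071],[-0.014,0.402,0.071],[-0.014,0.402,0.071]]' --hand '[1,1,1,1,1,1,1,1,1,1]'

```text
clock: 3.7
tool_pos: [455.4, -153.3, 197.0]
tcp_rot: [-179.9, -52.1, 2.5]
contact_force: [-1.1, -0.2, 0.0]
gripper_width: 93.9
finger_force: 0.0
```

Run:
```python
from h import *
go([484,-152,62],3,52)
from workcell import observe; print(observe()["joint_positions"].round(1))
```

```text
dpos [-0.1111, 0.0002, 0.1383] drot [0.0016, -0.0004, -0.0017] rows 2.8
[-59.6 -20.7 137.6  61.3  52.7  -7.2]
```

Emit:
jog_arm --delta_pos '[[-0.05,0,0.062],[-0.085,0,0.106],[-0.111,0,0.138],[-0.111,0,0.138],[-0.111,0,0.138],[-0.111,0,0.138],[-0.111,0,0.138],[-0.111,0,0.138],[-0.111,0,0.138],[-0.111,0,0.138]]' --delta_rot '[[0.001,0,-0.001],[0.001,0,-0.001],[0.001,0,-0.001],[0.001,0,-0.001],[0.001,0,-0.001],[0.001,0,-0.001],[0.001,0,-0.001],[0.001,0,-0.001],[0.001,0,-0.001],[0.001,0,-0.001]]' --hand '[1,1,1,1,0.4,0.4,0.4,0.4,0.4,0.4]'

```text
clock: 4.7
tool_pos: [491.5, -151.9, 63.1]
tcp_rot: [179.8, -52.4, 3.5]
contact_force: [-9.0, 3.7, 13.6]
gripper_width: 53.7
finger_force: 30.0
```

Run:
```python
from h import *
from workcell import *
import cv2
o=observe();print({k:np.round(o[k],1) for k in("tool_pos","tcp_rot","gripper_width","finger_force","contact_force")})
f=grab_frame("scene");f2=grab_frame("top")
cv2.imwrite("pics/g1.png",np.hstack([cv2.resize(f[200:420,170:390],None,fx=1.8,fy=1.8),cv2.resize(f2[250:470,280:500],None,fx=1.8,fy=1.8)])[...,::-1])
```

```text
{'tool_pos': array([ 491.5, -151.9,   63.1]), 'tcp_rot': array([179.8, -52.4,   3.5]), 'gripper_width': np.float64(53.7), 'finger_force': np.float64(30.0), 'contact_force': array([-9. ,  3.7, 13.6])}
```

View pics/g1.png

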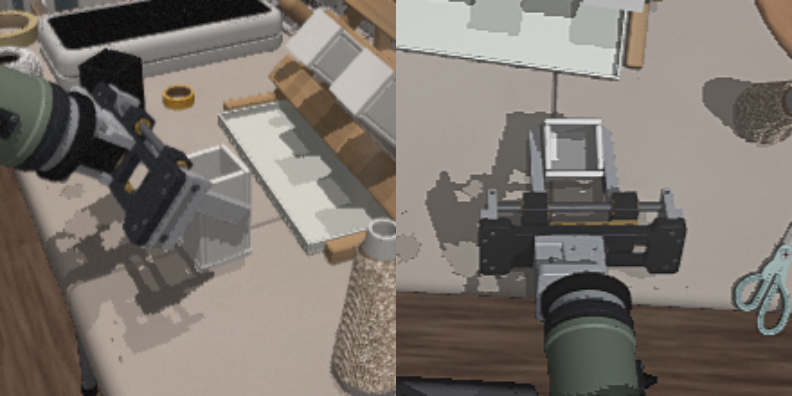

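The cup is gripped squarely (width 53.7, 30 N). In the scene half of the crop the fingers sit around mid-height of the cup. Now lift.

Run:
```python
from h import *
f0=(np.array([487.9,-151.8,58.9]),frame(3,52))
f=go([475,-152,165],3,52,f0)
f=go([434,-150,155],3,-38,f)
```

```text
dpos [0.0946, -0.0006, -0.0881] drot [0.0, 0.0, 0.0] rows 2.1
dpos [-0.0475, -0.0052, -0.0388] drot [0.0, -0.5, -0.0] rows 10.5
```

Emit:
jog_arm --delta_pos '[[0.03,0,-0.022],[0.06,0,-0.055],[0.095,-0.0006,-0.088],[0.095,-0.0006,-0.088],[0.095,-0.0006,-0.088]]' --delta_rot '[[0,0,0],[0,0,0],[0,0,0],[0,0,0],[0,0,0]]' --hand '[0.4,0.4,0.4,0.4,0.4]'

```text
clock: 5.3
tool_pos: [481.5, -152.2, 164.5]
tcp_rot: [179.6, -52.1, 3.6]
contact_force: [0.0, 0.5, -3.6]
gripper_width: 53.5
finger_force: 30.0
```

Emit:
jog_arm --delta_pos '[[-0.005,0,-0.004],[-0.01,0,-0.008],[-0.0475,-0.005,-0.039],[-0.0475,-0.005,-0.039],[-0.0475,-0.005,-0.039],[-0.0475,-0.005,-0.039],[-0.0475,-0.005,-0.039],[-0.0475,-0.005,-0.039],[-0.0475,-0.005,-0.039],[-0.0475,-0.005,-0.039]]' --delta_rot '[[0,-0.04,0],[0,-0.08,0],[0,-0.12,0],[0,-0.16,0],[0,-0.2,0],[0,-0.24,0],[0,-0.28,0],[0,-0.32,0],[0,-0.36,0],[0,-0.4,0]]' --hand '[0.4,0.4,0.4,0.4,0.4,0.4,0.4,0.4,0.4,0.4]'

```text
clock: 6.3
tool_pos: [432.8, -149.1, 149.8]
tcp_rot: [-179.7, 20.4, 3.4]
contact_force: [-0.3, 0.1, -3.4]
gripper_width: 53.7
finger_force: 30.0
```

Run:
```python
from h import *
from workcell import observe
o=observe();print({k:np.round(o[k],1) for k in("joint_positions","tool_pos","tcp_rot","gripper_width","finger_force","contact_force")})
go([434,-150,120],3,-38)
```

```text
{'joint_positions': array([-23.5,  15.9,  94.7,  -8.9,  88. ,  64.9]), 'tool_pos': array([ 432.8, -149.1,  149.8]), 'tcp_rot': array([-179.7,   20.4,    3.4]), 'gripper_width': np.float64(53.7), 'finger_force': np.float64(30.0), 'contact_force': array([-0.3,  0.1, -3.4])}
dpos [0.0124, 0.0014, 0.0403] drot [-0.0003, -0.0975, 0.0023] rows 2.0
```

Run:
```python
from h import *
f=go([436,-150,120],3,-38)
go([436,-150,32],3,-38,f)
```

```text
dpos [0.0148, 0.0015, 0.0395] drot [-0.0003, -0.0975, 0.0023] rows 2.0
dpos [0.0677, 0.0, 0.0867] drot [0.0, 0.0, 0.0] rows 1.8
```

Emit:
jog_arm --delta_pos '[[0.015,0.001,0.04],[0.015,0.001,0.04],[0.015,0.001,0.04],[0.015,0.001,0.04],[0.015,0.001,0.04]]' --delta_rot '[[0,-0.05,0.002],[0,-0.0975,0.002],[0,-0.0975,0.002],[0,-0.0975,0.002],[0,-0.0975,0.002]]' --hand '[0.4,0.4,0.4,0.4,0.4]'

```text
clock: 6.8
tool_pos: [433.8, -151.3, 119.0]
tcp_rot: [179.8, 37.3, 2.8]
contact_force: [0.2, -0.5, -2.4]
gripper_width: 53.9
finger_force: 30.0
```

Run:
```python
from h import *
go([434,-150,32],3,-38)
```

```text
dpos [0.0662, -0.0019, 0.0925] drot [0.0004, -0.0036, -0.0009] rows 1.8
```

Emit:
jog_arm --delta_pos '[[0.03,0,0.038],[0.06,0,0.076],[0.067,-0.001,0.091],[0.067,-0.001,0.091],[0.067,-0.001,0.091]]' --delta_rot '[[0,-0.003,0],[0,-0.003,0],[0,-0.003,0],[0,-0.003,0],[0,-0.003,0]]' --hand '[0.4,0.4,0.4,0.4,0.4]'

```text
clock: 7.3
tool_pos: [433.1, -151.7, 31.0]
tcp_rot: [179.6, 37.8, 2.6]
contact_force: [-0.4, -0.4, -2.7]
gripper_width: 54.1
finger_force: 30.0
```

Run:
```python
from h import *
from workcell import *
import cv2
o=observe();print({k:np.round(o[k],1) for k in("tool_pos","tcp_rot","gripper_width","finger_force","contact_force")})
f=grab_frame("scene")
cv2.imwrite("pics/g2.png",cv2.resize(f[180:430,160:490],None,fx=2.2,fy=2.2)[...,::-1])
```

```text
{'tool_pos': array([ 433.1, -151.7,   31. ]), 'tcp_rot': array([179.6,  37.8,   2.6]), 'gripper_width': np.float64(54.1), 'finger_force': np.float64(30.0), 'contact_force': array([-0.4, -0.4, -2.7])}
```

View pics/g2.png

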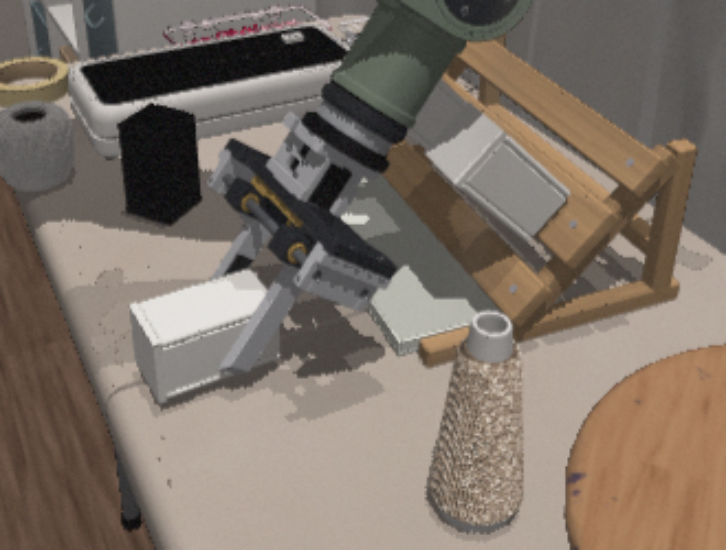

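The cup is horizontal just above the table, foot towards the robot and well on the table. Lower it gently.

Emit:
jog_arm --delta_pos '[[0.0023,0,0.003],[0.0046,0,0.006],[0.006,0,0.0075],[0.007,0,0.0088],[0.007,0,0.0088],[0.007,0,0.0088]]' --delta_rot '[[0,0,0],[0,0,0],[0,0,0],[0,0,0],[0,0,0],[0,0,0]]' --hand '[0.4,0.4,0.4,0.4,0.4,0.4]'

```text
clock: 7.95
tool_pos: [432.6, -151.1, 20.0]
tcp_rot: [179.7, 38.0, 2.7]
contact_force: [0.1, -0.1, -0.3]
gripper_width: 53.6
finger_force: 30.0
```

Emit:
jog_arm --delta_pos '[[0.0008,0,0.001],[0.0008,0,0.001],[0.0008,0,0.001],[0.0008,0,0.001],[0.0008,0,0.001],[0,0,-0.02],[0,0,-0.06],[0,0,-0.12],[0,0,-0.15],[0,0,-0.15]]' --delta_rot '[[0,0,0],[0,0,0],[0,0,0],[0,0,0],[0,0,0],[0,0,0],[0,0,0],[0,0,0],[0,0,0],[0,0,0]]' --hand '[0.4,0.85,1,1,1,1,1,1,1,1]'

```text
clock: 8.95
tool_pos: [510.0, -147.8, 117.4]
tcp_rot: [179.5, 37.5, 2.6]
contact_force: [-0.8, 0.4, 0.4]
gripper_width: 94.3
finger_force: 0.0
```

Run:
```python
from h import *
f=go([400,-150,170],3,22)
from workcell import observe
print(observe()["joint_positions"].round(1))
```

```text
dpos [-0.1437, -0.0039, 0.0346] drot [0.0024, 0.3305, -0.0006] rows 6.9
[-17.7  38.2  72.2 -13.2 104.8  70.2]
```

Emit:
jog_arm --delta_pos '[[-0.02,0,-0.02],[-0.05,0,0],[-0.144,-0.004,0.025],[-0.144,-0.004,0.025],[-0.144,-0.004,0.025],[-0.144,-0.004,0.025],[-0.144,-0.004,0.025],[-0.144,-0.004,0.025],[-0.144,-0.004,0.025],[-0.144,-0.004,0.025]]' --delta_rot '[[0.0024,0.03,0],[0.0024,0.07,0],[0.0024,0.12,0],[0.0024,0.17,0],[0.0024,0.21,0],[0.0024,0.25,0],[0.0024,0.29,0],[0.0024,0.33,0],[0.0024,0.33,0],[0.0024,0.33,0]]' --hand '[1,1,1,1,1,1,1,1,1,1]'

```text
clock: 9.95
tool_pos: [401.6, -148.6, 168.2]
tcp_rot: [-179.7, -21.2, 2.6]
contact_force: [0.6, -1.0, 0.8]
gripper_width: 94.2
finger_force: 0.0
```

Run:
```python
from h import *
from workcell import *
import cv2
o=observe();print({k:np.round(o[k],1) for k in("tool_pos","tcp_rot","joint_positions","contact_force")})
f=grab_frame("scene");f2=grab_frame("top")
a=cv2.resize(f[260:410,200:330],None,fx=3,fy=3,interpolation=cv2.INTER_CUBIC);b=cv2.resize(f2[280:430,320:450],None,fx=3,fy=3,interpolation=cv2.INTER_CUBIC)
cv2.imwrite("pics/g3.png",np.hstack([a,b])[...,::-1])
# prediction: foot at 370, axis y -151, yaw 2.7
c,s=np.cos(np.radians(2.7)),np.sin(np.radians(2.7))
for l in(0,100):
  for w in(-27,27):
    for z in(0,54):
      P=[370+l*c-w*s,-151-3+l*s+w*c,z];print(l,w,z,((proj("scene",P)[0]-[200,260])*3).round(),((proj("top",P)[0]-[320,280])*3+[390,0]).round())
```

```text
{'tool_pos': array([ 401.6, -148.6,  168.2]), 'tcp_rot': array([-179.7,  -21.2,    2.6]), 'joint_positions': array([-44.3, -17.3, 125.2,  18.3,  58.7,  35.4]), 'contact_force': array([ 0.6, -1. ,  0.8])}
0 -27 0 [ 95. 322.] [590. 361.]
0 -27 54 [ 87. 244.] [600. 365.]
0 27 0 [ 62. 263.] [499. 360.]
0 27 54 [ 53. 187.] [505. 364.]
100 -27 0 [261. 260.] [587. 190.]
100 -27 54 [259. 185.] [597. 185.]
100 27 0 [221. 208.] [498. 189.]
100 27 54 [218. 135.] [503. 185.]
```

View pics/g3.png

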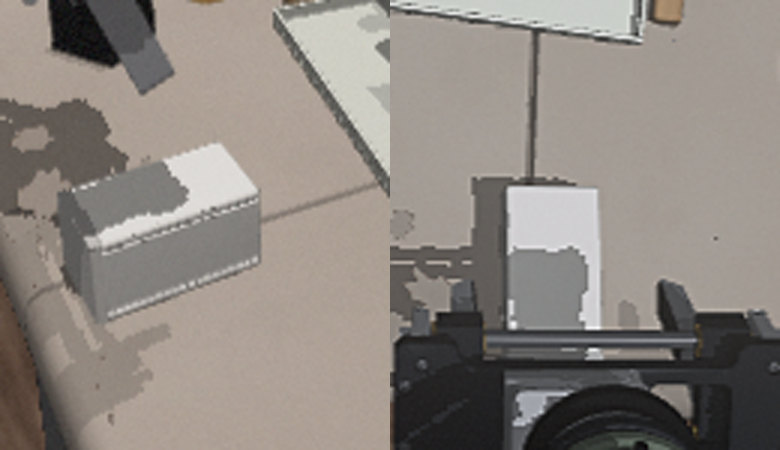

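The cup lies flat, as predicted within 2 mm: foot at x≈371, mouth at x≈471, y≈-153. In the crop the top-view mouth corners are at (508,187) and (598,187). Regrasp near the foot.

Run:
```python
from h import *
f=go([391,-154,29],2.7,22)
```

```text
dpos [-0.0791, 0.0057, 0.1643] drot [-0.0012, 0.0036, 0.0005] rows 2.9
```

Emit:
jog_arm --delta_pos '[[-0.027,0.006,0.055],[-0.054,0.006,0.11],[-0.07,0.006,0.146],[-0.079,0.006,0.164],[-0.079,0.006,0.164],[-0.079,0.006,0.164],[-0.079,0.006,0.164],[-0.079,0.006,0.164],[-0.079,0.006,0.164],[-0.079,0.006,0.164]]' --delta_rot '[[-0.001,0.004,0],[-0.001,0.004,0],[-0.001,0.004,0],[-0.001,0.004,0],[-0.001,0.004,0],[-0.001,0.004,0],[-0.001,0.004,0],[-0.001,0.004,0],[-0.001,0.004,0],[-0.001,0.004,0]]' --hand '[1,1,1,1,1,0.4,0.4,0.4,0.4,0.4]'

```text
clock: 11.05
tool_pos: [392.8, -154.2, 25.0]
tcp_rot: [179.9, -22.2, 2.8]
contact_force: [0.2, 0.2, 0.2]
gripper_width: 58.0
finger_force: 0.0
```

Run:
```python
from h import *
f=go([391,-154,180],2.7,22)
```

```text
dpos [0.0711, -0.0001, -0.1739] drot [0.0002, -0.0012, 0.0006] rows 3.0
```

Emit:
jog_arm --delta_pos '[[0,0,0],[0,0,0],[0,0,0],[0.01,0,-0.024],[0.03,0,-0.073],[0.05,0,-0.122],[0.071,0,-0.174],[0.071,0,-0.174],[0.071,0,-0.174]]' --delta_rot '[[0,0,0],[0,0,0],[0,0,0],[0,0,0],[0,0,0],[0,0,0],[0,0,0],[0,0,0],[0,0,0]]' --hand '[0.4,0.4,0.4,0.4,0.4,0.4,0.4,0.4,0.4]'

```text
clock: 11.95
tool_pos: [392.1, -153.7, 174.6]
tcp_rot: [179.9, -22.1, 2.8]
contact_force: [-0.8, -0.4, -3.4]
gripper_width: 54.2
finger_force: 30.0
```

```bash
cat >> h.py <<'E'
r=.70710678
def rack(yaw=-4.7):
    O=[("top",(283.3,188),[0,105,100],1),("top",(275.8,212),[-88*r,105,100+88*r],1),("scene",(330.1,202),[-88*r,105,100+88*r],1)]
    T=R.from_euler("z",yaw,degrees=True)
    s=least_squares(lambda v:np.concatenate([w*(proj(c,T.apply(P)+[v[0],v[1],0])[0]-p) for c,p,P,w in O]),[720,-85])
    return T,np.r_[s.x,0],s.fun
E
python3 - <<'E'
from h import *
T,o,res=rack();print(o,res.round(1));W=lambda P:T.apply(P)+o
print("tip",W([-100*r,105,100+100*r]))
p=np.load("p.npy");q=json.loads(open("log.jsonl").readlines()[-1])[0]
# grasp along arm: s beyond tip along outward axis; u offset. grasp is 20 from foot, floor 6 => grasp 14 toward root from floor
def G(out,u,b=-23): # out=floor distance beyond tip (mm), u=cup axis offset normal to arm
    k=100+out-14
    # grasp sits 2.6 above cup axis
    return W([-k*r+(u+2.6)*r,105,100+k*r+(u+2.6)*r])
for a in [(150,-3),(120,-3),(0,-3),(0,-8)]:
    g=G(*a);q,e=ik(g,-4.7,-23,p,q);print(a,g.round(1),q.round(0),round(e,2))
go([480,-60,300],-1,0)
E
```

```text
[716.28556154 -84.25083038   0.        ] [ 0.4 -0.2 -0.1  0.4  0.1 -1.1]
tip [654.4161996   26.19002274 170.710678  ]
(150, -3) [558.3  34.1 266.6] [ -5.  24.  70.  -0. 108.  89.] 0.0
(120, -3) [579.4  32.4 245.4] [ -5.  28.  68.  -0. 107.  89.] 0.0
(0, -3) [664.   25.4 160.5] [ -5.  42.  56.  -0. 105.  90.] 0.0
(0, -8) [660.5  25.7 157. ] [ -5.  42.  57.  -0. 104.  90.] 0.0
dpos [0.1637, -0.1115, -0.0959] drot [-0.0038, -0.1229, 0.0209] rows 3.5
```

Run:
```python
from h import *
f=go([470,-20,290],-4.7,0)
go([558.3,34.1,266.6],-4.7,-23,f)
```

```text
dpos [0.1497, -0.162, -0.0882] drot [-0.0077, -0.1228, 0.0412] rows 3.8
dpos [0.102, -0.0764, 0.0288] drot [-0.0, -0.1278, -0.0] rows 2.7
```

Emit:
jog_arm --delta_pos '[[0.03,-0.03,-0.03],[0.07,-0.07,-0.06],[0.11,-0.12,-0.088],[0.15,-0.162,-0.088],[0.15,-0.162,-0.088],[0.15,-0.162,-0.088],[0.15,-0.162,-0.088],[0.15,-0.162,-0.088]]' --delta_rot '[[-0.002,-0.03,0.01],[-0.004,-0.06,0.02],[-0.006,-0.09,0.03],[-0.008,-0.123,0.041],[-0.008,-0.123,0.041],[-0.008,-0.123,0.041],[-0.008,-0.123,0.041],[-0.008,-0.123,0.041]]' --hand '[0.4,0.4,0.4,0.4,0.4,0.4,0.4,0.4]'

```text
clock: 12.75
tool_pos: [468.5, -21.0, 282.8]
tcp_rot: [-180.0, 0.3, -4.8]
contact_force: [-0.2, 1.6, -2.3]
gripper_width: 53.9
finger_force: 30.0
```

Run:
```python
from h import *
go([558.3,34.1,266.6],-4.7,-23)
```

```text
dpos [0.1038, -0.078, 0.0255] drot [-0.0002, -0.1263, -0.0005] rows 2.6
```

Emit:
jog_arm --delta_pos '[[0.03,-0.025,0.005],[0.065,-0.05,0.015],[0.104,-0.078,0.0255],[0.104,-0.078,0.0255],[0.104,-0.078,0.0255],[0.104,-0.078,0.0255],[0.104,-0.078,0.0255]]' --delta_rot '[[0,-0.04,0],[0,-0.08,0],[0,-0.126,0],[0,-0.126,0],[0,-0.126,0],[0,-0.126,0],[0,-0.126,0]]' --hand '[0.4,0.4,0.4,0.4,0.4,0.4,0.4]'

```text
clock: 13.45
tool_pos: [558.3, 34.2, 269.9]
tcp_rot: [-180.0, 22.2, -4.8]
contact_force: [0.3, 0.3, -1.8]
gripper_width: 54.0
finger_force: 30.0
```

Run:
```python
from h import *
from workcell import *
import cv2
o=observe();print({k:np.round(o[k],1) for k in("tool_pos","tcp_rot","contact_force")})
f=grab_frame("scene");f2=grab_frame("top")
a=cv2.resize(f[130:290,270:400],None,fx=3,fy=3,interpolation=cv2.INTER_CUBIC);b=cv2.resize(f2[130:290,230:360],None,fx=3,fy=3,interpolation=cv2.INTER_CUBIC)
cv2.imwrite("pics/g4.png",np.hstack([a,b])[...,::-1])
# predicted cup corners from measured tool pose
A=R.from_euler("xyz",o["tcp_rot"],degrees=True).as_matrix();g=o["tool_pos"]-5*A[:,2]
c=A@R.from_euler("y",-(90-22),degrees=True).as_matrix()  # candidate axes
for th in(68,):
  zc=A@np.array([np.cos(np.radians(22.2)),0,np.sin(np.radians(22.2))]);print("axis",zc.round(3))
  yc=A[:,1];n=np.cross(zc,yc);n*=np.sign(n[2]);foot=g-20*zc-2.6*n
  for l in(0,100):
    for w in(-27,27):
      for k in(-27,27):
        P=foot+l*zc+w*yc+k*n;print(l,w,k,((proj("scene",P)[0]-[270,130])*3).round(),((proj("top",P)[0]-[230,130])*3+[390,0]).round())
```

```text
{'tool_pos': array([558.3,  34.2, 269.9]), 'tcp_rot': array([-180. ,   22.2,   -4.8]), 'contact_force': array([ 0.3,  0.3, -1.8])}
axis [ 0.712 -0.06  -0.699]
0 -27 -27 [-28.  76.] [409. 462.]
0 -27 27 [26. 11.] [412. 367.]
0 27 -27 [ -4. 100.] [523. 477.]
0 27 27 [53. 32.] [530. 383.]
100 -27 -27 [ 77. 164.] [451. 346.]
100 -27 27 [129. 104.] [454. 256.]
100 27 -27 [106. 192.] [555. 360.]
100 27 27 [160. 128.] [561. 270.]
```

View pics/g4.png

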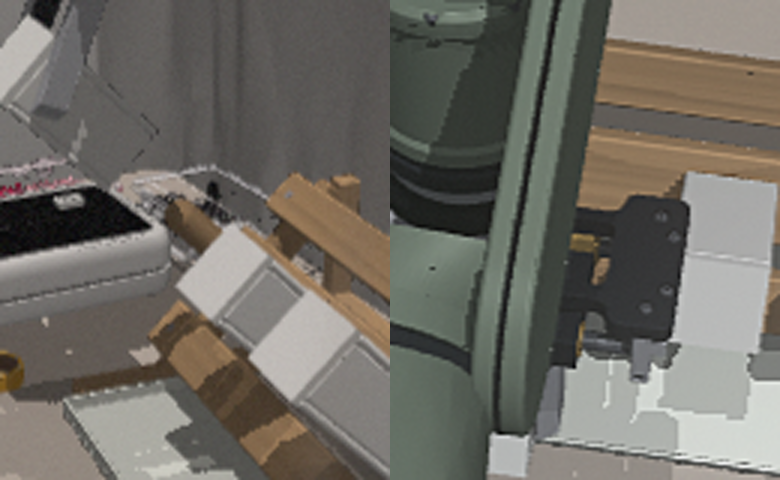

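The scene crop shows the cup mouth at (107,190) and (157,130), which matches the prediction within 1 px. The arm end is at (178,208), in line. The pose is about 8 mm high, so correct it just before entry.

```bash
cat >> h.py <<'E'
def G(out,u):
    T,o,_=rack();k=100+out-14
    return T.apply([-k*r+(u+2.6)*r,105,100+k*r+(u+2.6)*r])+o
E
python3 - <<'E'
from h import *
f=go(G(115,-3),-4.7,-22.5)
print(G(115,-3).round(1))
E
```

```text
dpos [0.0419, 0.0006, 0.0274] drot [-0.0002, -0.002, -0.0002] rows 0.8
[583.   32.1 241.8]
```

Emit:
jog_arm --delta_pos '[[0.02,0,0.013],[0.042,0,0.0275],[0.042,0,0.0275],[0.042,0,0.0275]]' --delta_rot '[[0,-0.002,0],[0,-0.002,0],[0,-0.002,0],[0,-0.002,0]]' --hand '[0.4,0.4,0.4,0.4]'

```text
clock: 13.95
tool_pos: [580.5, 33.2, 233.9]
tcp_rot: [-180.0, 22.9, -4.7]
contact_force: [1.2, 0.3, -2.3]
gripper_width: 53.8
finger_force: 30.0
```

Run:
```python
from h import *
from workcell import observe
o=observe();A=R.from_euler("xyz",o["tcp_rot"],degrees=True).as_matrix();print("grasp",(o["tool_pos"]-5*A[:,2]).round(1),G(115,-3).round(1))
f=go(G(60,-3),-4.7,-22.5)
f=go(G(10,-3),-4.7,-22.5)
```

```text
grasp [582.5  33.1 238.5] [583.   32.1 241.8]
dpos [0.0628, 0.0012, 0.0217] drot [-0.0001, 0.0023, -0.0] rows 1.1
dpos [0.1207, 0.0012, 0.0453] drot [-0.0001, 0.0023, -0.0] rows 2.1
```

Emit:
jog_arm --delta_pos '[[0.02,0.001,0.004],[0.04,0.001,0.012],[0.063,0.001,0.0217],[0.063,0.001,0.0217],[0.063,0.001,0.0217]]' --delta_rot '[[0,0.002,0],[0,0.002,0],[0,0.002,0],[0,0.002,0],[0,0.002,0]]' --hand '[0.4,0.4,0.4,0.4,0.4]'

```text
clock: 14.45
tool_pos: [620.1, 29.4, 197.3]
tcp_rot: [-180.0, 22.7, -4.7]
contact_force: [-0.3, -0.4, -2.9]
gripper_width: 53.8
finger_force: 30.0
```

Run:
```python
from h import *
from workcell import observe
o=observe();A=R.from_euler("xyz",o["tcp_rot"],degrees=True).as_matrix();print("grasp",(o["tool_pos"]-5*A[:,2]).round(1),G(60,-3).round(1),o["contact_force"].round(1))
f=go(G(8,-3),-4.7,-22.5)
```

```text
grasp [622.1  29.2 201.9] [621.7  28.9 203. ] [-0.3 -0.4 -2.9]
dpos [0.0593, 0.0005, 0.0237] drot [-0.0, 0.0009, 0.0001] rows 1.0
```

No contact and it is well aligned, 34 mm over the arm. Continue to 8 mm short of the arm's end.

Emit:
jog_arm --delta_pos '[[0.02,0,0.008],[0.04,0,0.016],[0.059,0.0005,0.0235],[0.059,0.0005,0.0235],[0.059,0.0005,0.0235]]' --delta_rot '[[0,0.001,0],[0,0.001,0],[0,0.001,0],[0,0.001,0],[0,0.001,0]]' --hand '[0.4,0.4,0.4,0.4,0.4]'

```text
clock: 14.95
tool_pos: [656.3, 26.1, 161.6]
tcp_rot: [-180.0, 22.5, -4.7]
contact_force: [-0.1, -0.3, -2.8]
gripper_width: 53.8
finger_force: 30.0
```

Run:
```python
from h import *
from workcell import observe
o=observe();A=R.from_euler("xyz",o["tcp_rot"],degrees=True).as_matrix();print("grasp",(o["tool_pos"]-5*A[:,2]).round(1),G(8,-3).round(1),o["contact_force"].round(1))
f=go(G(0,-6),-4.7,-22.5)
T,_,_=rack();print("10mm along arm in tool",(A.T@T.apply([r,0,-r])*10/800).round(4), "10mm up-normal",(A.T@T.apply([r,0,r])*10/800).round(4))
```

```text
grasp [658.2  25.9 166.2] [658.4  25.9 166.2] [-0.1 -0.3 -2.8]
dpos [0.008, 0.0, 0.0072] drot [-0.0, -0.0, 0.0001] rows 0.2
10mm along arm in tool [0.0115 0.     0.0048] 10mm up-normal [ 0.0048  0.     -0.0115]
```

Emit:
jog_arm --delta_pos '[[0.003,0,0.0012],[0.006,0,0.0024],[0.0092,0,0.0038],[0.0092,0,0.0038],[0.0092,0,0.0038]]' --delta_rot '[[0,0,0],[0,0,0],[0,0,0],[0,0,0],[0,0,0]]' --hand '[0.4,0.4,0.4,0.4,0.4]'

```text
clock: 15.45
tool_pos: [662.1, 25.6, 155.0]
tcp_rot: [-180.0, 22.6, -4.7]
contact_force: [-1.9, 0.4, 0.2]
gripper_width: 54.1
finger_force: 30.0
```

Emit:
jog_arm --delta_pos '[[0.0017,0,0.0007],[0.0017,0,0.0007],[0.0005,0,0.0036],[-0.0007,0,0.0065],[-0.0007,0,0.0065],[-0.0007,0,0.0065]]' --delta_rot '[[0,0,0],[0,0,0],[0,0,0],[0,0,0],[0,0,0],[0,0,0]]' --hand '[0.4,0.4,0.4,0.4,0.4,0.4]'

```text
clock: 16.05
tool_pos: [659.7, 25.7, 152.2]
tcp_rot: [-180.0, 22.5, -4.7]
contact_force: [-3.1, 0.9, 6.0]
gripper_width: 54.1
finger_force: 30.0
```

Emit:
jog_arm --delta_pos '[[0,0,0],[0,0,0],[0,0,0],[0,0,0],[0,0,-0.01],[0,0,-0.03],[0,0,-0.07],[0,0,-0.12],[0,0,-0.16],[0,0,-0.16]]' --delta_rot '[[0,0,0],[0,0,0],[0,0,0],[0,0,0],[0,0,0],[0,0,0],[0,0,0],[0,0,0],[0,0,0],[0,0,0]]' --hand '[0.6,0.7,0.8,0.8,0.8,0.8,0.8,0.8,0.8,0.8]'

```text
clock: 17.05
tool_pos: [711.9, 21.2, 274.4]
tcp_rot: [-180.0, 21.8, -4.7]
contact_force: [-0.7, -0.1, 0.8]
gripper_width: 75.6
finger_force: 0.0
```

Run:
```python
from h import *
go([500,-20,300],-4.7,0)
```

```text
dpos [-0.2507, 0.0731, 0.0727] drot [-0.0, 0.1212, -0.0] rows 4.3
```

Emit:
jog_arm --delta_pos '[[0,0,-0.06],[-0.06,0.02,-0.06],[-0.12,0.04,-0.03],[-0.18,0.06,0],[-0.24,0.08,0.02],[-0.3,0.1,0.03],[-0.34,0.1,0.04],[-0.34,0.1,0.04],[-0.34,0.1,0.04],[-0.34,0.1,0.04]]' --delta_rot '[[0,0,0],[0,0.02,0],[0,0.06,0],[0,0.1,0],[0,0.12,0],[0,0.12,0],[0,0.12,0],[0,0.12,0],[0,0.12,0],[0,0.12,0]]' --hand '[0.8,0.8,0.8,0.8,0.8,0.8,0.8,0.8,0.8,0.8]'

```text
clock: 18.05
tool_pos: [439.0, -36.4, 342.5]
tcp_rot: [-180.0, 0.9, -4.7]
contact_force: [0.6, -0.4, 0.2]
gripper_width: 75.2
finger_force: 0.0
```

Run:
```python
from workcell import *
import cv2,numpy as np
f=grab_frame("scene");f2=grab_frame("top")
a=cv2.resize(f[150:350,270:470],None,fx=1.95,fy=1.95,interpolation=cv2.INTER_CUBIC);b=cv2.resize(f2[110:310,240:440],None,fx=1.95,fy=1.95,interpolation=cv2.INTER_CUBIC)
cv2.imwrite("pics/g5.png",np.hstack([a,b])[...,::-1])
```

```text
(no output)
```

View pics/g5.png

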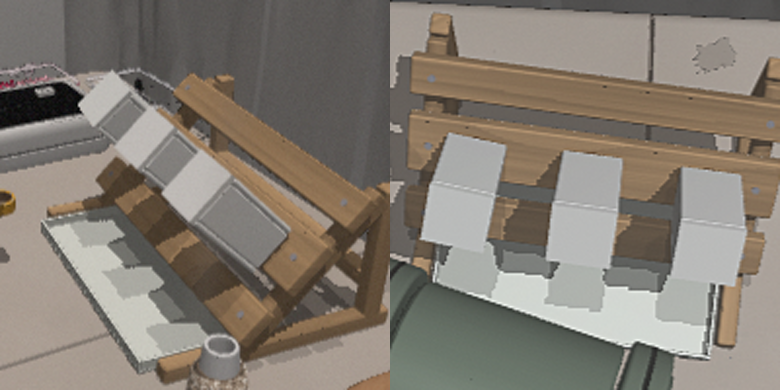

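All three cups hang alike. The new one, at (465,190) in the top half of the crop, lines up with the others and the robot is clear.

```bash
python3 -c "
from workcell import *
print(close_job())"
```

```text
the job is handed in; nothing more can be done
None
```

The white cup hangs upside down on the empty rack arm, pushed on until the arm's end met its bottom; the other two cups still hang on their arms, and I handed the job in at about 18 s with the robot clear.

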